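# Put the seasonings away after cooking

## Robot

A 6-joint arm with a two-finger parallel gripper is mounted at the origin on a cart in front of the work surface, level with it; the furniture and walls round the work are solid. World frame = base frame: x ahead of the robot, y to its left, z up, the work surface at z = 0. Lengths are in m, angles in degrees, forces in N, time in s.
With the tool pointing down it reaches from about 0.4 to 0.825 m from the base axis. Payload 7 kg.
Tool frame: the origin (TCP) lies midway between the tips of the shut fingers; the grasp point (between the pads) lies r.grip_depth behind it (r.grip_depth is the distance from the TCP to the grasp point, in m); z points along the fingers, y is the line along which they close (so a half turn about z gives the same grasp; the last joint's range is limited). The gripper opens to 88 mm and grips with 3 to 60 N. Pads are 19 mm wide; open, the fingers measure 130 mm over their backs; the gripper's body (78 mm by 193 mm) begins 47 mm behind the grasp point.
Start: joints at [-52.305, 20.546, 0.682, 0, -70.136, -16.507], TCP at [0.244, -0.629, 0.227] pointing down, gripper open.
Joint ranges: [-176.03, 176.03], [-82.01, 121.73], [-58.28, 71.71], [-173.87, 95.51], [-174.79, -0.11], [-173.66, 173.66]. Speed limits (degrees/s): [136.94, 136.94, 172.46, 180, 180, 180].

## Interface

Orientations are given as [roll, pitch, yaw] about the fixed x, y, z axes, in that order (R = Rz(yaw) Ry(pitch) Rx(roll)).
In Python, from plant import r, optics, job, probe_bus gives the robot as it stands (r), with the cameras (optics), the job (job) and the readings (probe_bus).
- The arm moves only by the shell command python3 drive.py 'ROWS' [OPENING] [FORCE]. ROWS is a JSON list of rows, 1 to 12 of them, each of 6 numbers: dx, dy, dz in m, then a rotation vector rx, ry, rz in degrees; each row is the pose to reach, as a shift and turn from the pose commanded when the command began, along the tool's axes at that moment; what a row does not reach only later rows make up. A row lasts 1/12 s, in which the tool goes at most 0.0417 m and 7.16 degrees, less where a joint would pass 70% of its speed; a pose out of reach is approached as far as the arm can. OPENING is the finger opening in m, set as the command begins (- or left out keeps the last). The fingers move at their own pace and stop on an object; FORCE is the grip in N (left out, the last holds). Time passes only in rows, so rows that do not move let the fingers close. It prints the time, the measured TCP pose, the force, the opening and the grip force at its end.
- probe_bus.get_state(): the state, without advancing time (a new reading comes with each control period).
- optics.capture(name): name is "side" or "top"; returns a dict with "frame" (480x640x3 uint8, red, green, blue), "z_map" (480x640 float32, m along the optical axis (not along the pixel's ray), 0 where there is no reading), "fx", "fy", "cx", "cy" (pixels), "cam_to_world" (4x4, takes a point from camera to world coordinates). Camera axes: x right, y down, z forward; pixel columns grow to the right and rows downward; lengths in m; the calibration is good to about 2 mm. A picture is of the moment at which its call begins.
- job.close_job(): hands the job in; it is judged then, once.
The state is a dict: "time_s": time; "joints": joint angles; "qd": joint speeds; "joint_torque": joint torques, N m; "tcp_pos": TCP position; "eef_rot": TCP orientation; "contact_force": force on the tool from outside, world axes, zero at the start; "moment": the same for the moment, N m; "gripper_width": finger opening in m; "gripper_force": force on a finger pad.
Only numpy, scipy, OpenCV 4.12 (cv2) and the standard library are available. Lean on these libraries where they do the work, as an engineer would, in place of code of your own. Each camera call takes 0.05 s, during which the arm holds its last target. There are 200 camera calls.

## Task

Put the seasonings away: stand the three black-lidded spice jars in front of you in the three-hole spice rack, one to a hole, and the salt shaker and the pepper mill in the two-hole table stand with the steel post, the mill in the wide hole and the shaker in the narrow one. Set each one down upright on the floor of its hole, do not drop it or knock any over, and leave the jar of spread, the garlic and the tomato that stand among them where they are.

Things in the scene. Friction and masses are not known exactly. Their poses are not given: they have to be found in the camera images.
- spice_a: one of three like-sized spice jars (labels differ, all three count the same): clear glass cylinder with a printed label and a broad black lid, diameter 41, height 105 with the lid, about 0.11 kg. Origin: centre of its underside; z up its axis; round, so its yaw does not matter
- spice_b: one of three like-sized spice jars (labels differ, all three count the same): clear glass cylinder with a printed label and a broad black lid, diameter 41, height 105 with the lid, about 0.11 kg. Origin: centre of its underside; z up its axis; round, so its yaw does not matter
- spice_c: one of three like-sized spice jars (labels differ, all three count the same): clear glass cylinder with a printed label and a broad black lid, diameter 41, height 105 with the lid, about 0.11 kg. Origin: centre of its underside; z up its axis; round, so its yaw does not matter
- salt_shaker: glass salt shaker, white salt in its lower half and a domed grey cap: diameter 44 at its widest (30 mm up), tapering to about 38 at 65 mm, cap 34; can be gripped at 56; height 90, about 0.10 kg. Shorter than the spice jars. Origin: centre of its underside; z up its axis
- pepper_mill: turned dark-wood pepper mill, the tallest of the loose things: foot diameter 58, waisted body up to 122 mm, round head of diameter 49 between 123 and 159 mm (good to grip at 140), small steel knob on top, height 170, about 0.18 kg. The head does not turn. Origin: centre of its underside; z up its axis
- spice_rack: spice rack: fixed light-oak block 234 long (its own y) by 82 (its own x) on a darker base 4 wider all round, top face 36 above the worktop, three equal round wells in one row. Origin: on the worktop under the middle well. Well centres at y = -71, 0 and +71, x = 0. Each well: diameter 55 with a 3 mm chamfer, 24 deep, its flat floor at z = 12
- table_stand: fixed light-oak block 194 long (own y) by 96 (own x), dark base, top face 36 above the worktop, two unequal round wells and between them at y = -9 a steel post (diameter 9, ball 17, top at z = 97). Origin: on the worktop under its middle. Wide well: y = +47, diameter 74; narrow well: y = -55, diameter 55 (too small for the mill). Both x = 0, chamfer 3, 24 deep, flat floor at z = 12
- spread_jar: bystander, stays: stout glass jar of yellowish-brown spread with a wide grey lid, diameter 64, height 94. Loose. Origin: centre of its underside
- garlic: bystander, stays: pale bulb of garlic, diameter 54, height 53. Loose. Origin: centre of its underside
- tomato: bystander, stays: small red tomato, diameter 33, height 35. Loose. Origin: centre of its underside

How it is judged:
By the outcome, as a careful person would: the job done as asked, in the order asked, and still so for the second after the job is handed in, with the robot touching nothing.
It also fails if it takes over 128 s, if anything falls off the work surface, if the arm or the gripper's body presses on something with over 40 N, if the wrist force passes 120 N, or if a joint passes its speed limit or range.

## Working session

There is one attempt and no reset: what is moved stays moved. The work goes in short steps, Python scripts to look and compute and a shell command to move; the robot and the scene stay as the last step left them, time stands still between calls to the robot, and variables do not carry over. Pictures are saved under pics/ and viewed, at most 14 in all, crops included, and the job is handed in when it is done.

```bash
ls; mkdir -p pics
python3 - <<'E'
from plant import r, optics, job, probe_bus
import cv2,numpy as np
print(r.grip_depth, probe_bus.get_state())
for n in("top","side"):
    c=optics.capture(n); cv2.imwrite(f"pics/{n}0.png",c["frame"][:,:,::-1]); np.savez(f"{n}0.npz",**c)
    print(n,c["fx"],c["cx"],c["cy"],np.round(c["cam_to_world"],3).tolist())
E
```

```text
drive.py
pics
plant.py
0.0188 {'time_s': 0.0, 'joints': array([-5.23064155e+01,  2.05907551e+01,  6.33409910e-01, -2.01344051e-02,
       -7.01361425e+01, -1.65061126e+01]), 'qd': array([ 0.02979393,  0.10325205,  0.00378939,  0.03788263, -0.00972092,
        0.01775087]), 'joint_torque': array([-2.92844870e-04, -5.82713199e+01,  2.93042207e+01,  6.99670494e+00,
        6.88069253e-03, -2.07242474e-04]), 'tcp_pos': array([ 0.24374427, -0.62892338,  0.22562756]), 'eef_rot': array([ 1.79904987e+02, -8.41646211e-03, -1.58819378e+02]), 'contact_force': array([-0.2263906 , -0.27886401, -0.38777624]), 'moment': array([-0.04448974,  0.02153535, -0.01163583]), 'gripper_force': 0.0, 'gripper_width': 0.08732710850135521}
top 570.3421803708507 306.8478436019123 232.98673985028026 [[0.02, -0.997, 0.077, 0.456], [-1.0, -0.019, 0.017, 0.006], [-0.015, -0.077, -0.997, 1.092], [0.0, 0.0, 0.0, 1.0]]
side 464.06919567653904 320.46022023475325 243.59469428311724 [[-1.0, 0.026, -0.013, 0.564], [0.026, 0.566, -0.824, 0.716], [-0.014, -0.824, -0.567, 0.533], [0.0, 0.0, 0.0, 1.0]]
```

View pics/top0.png

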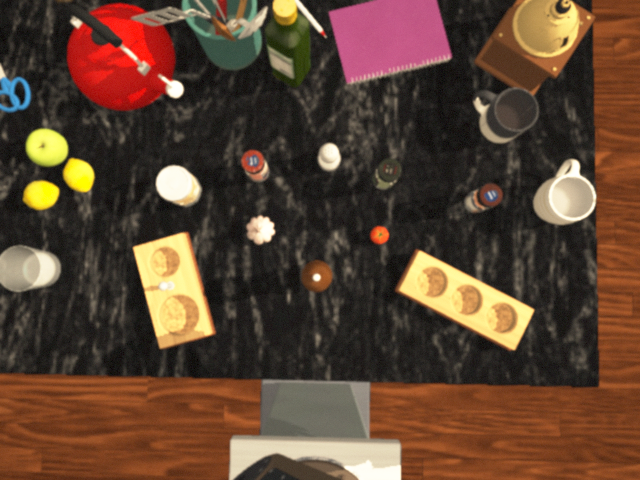

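View pics/side0.png

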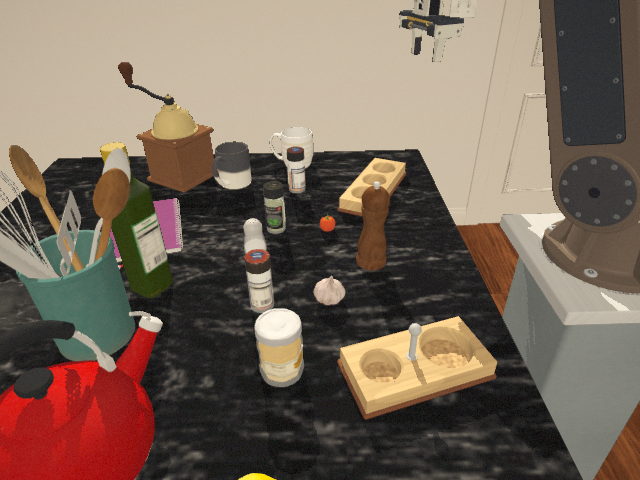

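The top view shows the spice lids at (253,160), (388,170) and (489,194), the salt at (329,154) and the mill at (317,277). The rack wells are at (432,282), (466,300) and (502,318). The stand's wide well is at (178,315) and its narrow well at (165,262). The bystanders are the spread jar (177,185), garlic (260,230) and tomato (380,236). The side view shows the same items, all upright.

```bash
cat > h.py <<'E'
import numpy as np,cv2
def ray(c,u,v,z):
    T=c["cam_to_world"]; d=T[:3,:3]@np.array([(u-c["cx"])/c["fx"],(v-c["cy"])/c["fy"],1]); o=T[:3,3]
    return o+d*(z-o[2])/d[2]
def cloud(c):
    z=c["z_map"].astype(float); v,u=np.indices(z.shape)
    p=np.stack([(u-c["cx"])/c["fx"]*z,(v-c["cy"])/c["fy"]*z,z],-1)
    w=p@c["cam_to_world"][:3,:3].T+c["cam_to_world"][:3,3]; w[z==0]=np.nan
    return w
E
python3 - <<'E'
from h import *
cs={n:dict(np.load(n+"0.npz")) for n in("top","side")}
W={n:cloud(c) for n,c in cs.items()}
obj=dict(sA=(253,160,.105),sB=(388,170,.105),sC=(489,194,.105),salt=(329,154,.09),mill=(317,277,.165),spread=(177,185,.094),garlic=(260,230,.05),tomato=(380,236,.033))
for k,(u,v,h) in obj.items():
    g=ray(cs["top"],u,v,h)
    print(k,np.round(g,3),end=' ')
    for n in W:
        w=W[n]; m=(np.hypot(w[...,0]-g[0],w[...,1]-g[1])<.045)&(w[...,2]>.015)
        p=w[m]; 
        if len(p)<5: print(n,len(p));continue
        zt=np.percentile(p[:,2],97); t=p[p[:,2]>h-.012] if k!='mill' else p[(p[:,2]>.12)]
        def mid(q): 
            return np.round([(np.percentile(q[:,0],2)+np.percentile(q[:,0],98))/2,(np.percentile(q[:,1],2)+np.percentile(q[:,1],98))/2,np.ptp(q[:,0]),np.ptp(q[:,1])],3)
        print(n,len(p),round(zt,3),mid(t) if len(t)>3 else '',end=' | ')
    print()
# oak blocks: top face
w=W["top"]; hsv=cv2.cvtColor(cs["top"]["frame"],cv2.COLOR_RGB2HSV)
m=cv2.inRange(hsv,(10,60,120),(30,255,255)); m[:225]=0; m[380:]=0
for c in sorted(cv2.findContours(m,0,2)[0],key=cv2.contourArea)[-2:]:
    q=cv2.convexHull(c)[:,0]; P=np.array([ray(cs["top"],u,v,.036)[:2] for u,v in q])
    (cx,cy),s,a=cv2.minAreaRect((P*1000).astype(np.float32)); print("block",cx,cy,s,a, 'box',np.round(cv2.boxPoints(((cx,cy),s,a))))
for n,ps in dict(rack=[(432,282),(466,300),(502,318)],stand=[(178,315),(165,262)]).items():
    for u,v in ps: print(n,np.round(ray(cs["top"],u,v,.03),3))
# crop
im=cs["top"]["frame"][130:360,130:530,::-1]; cv2.imwrite("pics/crop.png",cv2.resize(im,(800,460),interpolation=cv2.INTER_CUBIC))
E
```

```text
sA [0.658 0.119 0.105] top 609 0.108 [0.657 0.121 0.039 0.04 ] | side 1354 0.105 [0.656 0.123 0.04  0.041] | 
sB [ 0.644 -0.117  0.105] top 622 0.107 [ 0.646 -0.119  0.04   0.04 ] | side 899 0.105 [ 0.645 -0.118  0.039  0.042] | 
sC [ 0.605 -0.293  0.105] top 746 0.108 [ 0.605 -0.294  0.039  0.041] | side 680 0.105 [ 0.604 -0.291  0.037  0.041] | 
salt [ 0.674 -0.014  0.09 ] top 483 0.089 [ 0.68  -0.013  0.033  0.032] | side 601 0.087 [ 0.677 -0.009  0.03   0.027] | 
mill [0.456 0.003 0.165] top 722 0.168 [0.456 0.006 0.048 0.048] | side 1924 0.157 [0.457 0.015 0.049 0.037] | 
spread [0.613 0.254 0.094] top 1281 0.096 [0.618 0.261 0.062 0.063] | side 2925 0.094 [0.616 0.264 0.062 0.064] | 
garlic [0.539 0.109 0.05 ] top 570 0.046 [0.544 0.113 0.032 0.028] | side 617 0.046 [0.543 0.116 0.027 0.023] | 
tomato [ 0.534 -0.113  0.033] top 239 0.031 [ 0.537 -0.111  0.03   0.03 ] | side 150 0.029 [ 0.536 -0.11   0.03   0.031] | 
block 427.24566650390625 267.5485534667969 (199.11766052246094, 109.93803405761719) 17.3553409576416 box [[316. 290.]
 [349. 185.]
 [539. 245.]
 [506. 350.]]
block 420.5979309082031 -269.2138671875 (242.20672607421875, 89.35674285888672) 63.4904670715332 box [[ 327. -358.]
 [ 407. -398.]
 [ 515. -181.]
 [ 435. -141.]]
rack [ 0.451 -0.21   0.03 ]
rack [ 0.419 -0.272  0.03 ]
rack [ 0.387 -0.338  0.03 ]
stand [0.38  0.259 0.03 ]
stand [0.478 0.287 0.03 ]
```

View pics/crop.png

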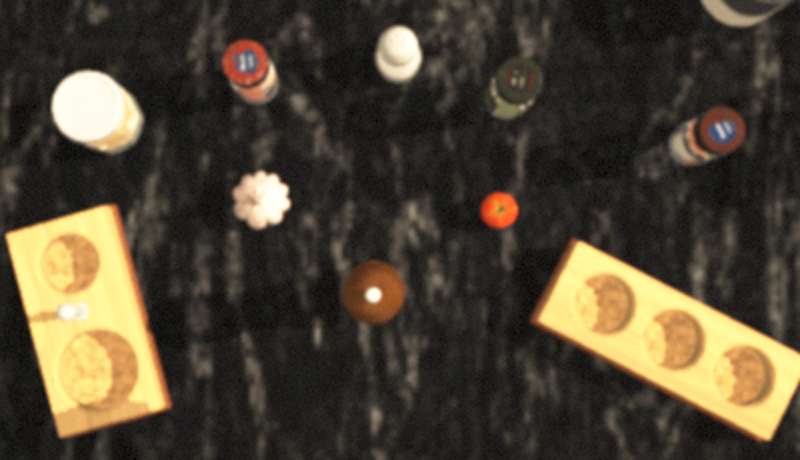

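The crop confirms the layout: both blocks and their wells are empty and unobstructed, and there is clear space round each jar. I'll refine the well centres next.

```bash
cat > go.py <<'E'
import sys,numpy as np
from plant import r, optics, job, probe_bus
from scipy.spatial.transform import Rotation as R
s=probe_bus.get_state(); M=R.from_euler('xyz',s["eef_rot"],degrees=True).as_matrix()
t=np.array([float(a) for a in sys.argv[1:4]])
print(np.round(s["tcp_pos"],4),"t",s["time_s"]); d=M.T@(t-s["tcp_pos"]); print("tool shift",np.round(d,4),"rows",np.linalg.norm(d)/.0417)
E
python3 - <<'E'
from h import *
for n in("top","side"):
    c=dict(np.load(n+"0.npz")); w=cloud(c)
    for nm,g,a in(("rack",(.42,-.27),63.4),("stand",(.428,.271),196.)):
        d=(w[...,:2]-g); u=np.array([np.cos(np.radians(a)),np.sin(np.radians(a))]); 
        ly=d@u; lx=d@np.array([u[1],-u[0]])
        m=((w[...,2]>.03)&(w[...,2]<.045)&(abs(ly)<.14)&(abs(lx)<.07)).astype(np.uint8)
        P=np.array([ray(c,x,y,.036)[:2]*1000 for y,x in np.argwhere(m)],np.float32)
        print(n,nm,int(m.sum()),round(float(np.median(w[...,2][m>0])),4),cv2.minAreaRect(P))
        cn,h=cv2.findContours(m*255,cv2.RETR_CCOMP,cv2.CHAIN_APPROX_NONE)
        for k,q in enumerate(cn):
            if h[0][k][3]>=0 and cv2.contourArea(q)>80:
                Q=np.array([ray(c,x,y,.035)[:2]*1000 for x,y in q[:,0]],np.float32); e=cv2.fitEllipse(Q); print("  hole",np.round(e[0],1),np.round(e[1],1))
E
python3 go.py .605 -.2935 .19
```

```text
top rack 3666 0.0349 ((420.84149169921875, -269.9216613769531), (234.78675842285156, 82.1746826171875), 63.62627410888672)
  hole [ 389.4 -333.1] [55.8 56.3]
  hole [ 420.8 -269.7] [55.9 56.4]
  hole [ 452.1 -206.2] [56.  56.6]
top stand 3489 0.0351 ((427.32598876953125, 272.2127990722656), (193.80047607421875, 97.56458282470703), 17.29080581665039)
  hole [382.4 258.3] [74.8 75.3]
  hole [434.7 287.7] [18.8 26.1]
  hole [479.6 288.4] [55.7 56.2]
side rack 940 0.0348 ((419.5107727050781, -264.9489440917969), (243.21014404296875, 85.1898193359375), 63.60145950317383)
  hole [ 388.8 -328.3] [52.7 55.6]
side stand 5078 0.0352 ((425.59759521484375, 275.35272216796875), (195.74534606933594, 100.35262298583984), 17.299583435058594)
  hole [478.5 291.9] [54.  55.2]
  hole [381.8 261.8] [72.4 73.7]
[ 0.2438 -0.629   0.2257] t 0.1
tool shift [-0.458   0.1822  0.0359] rows 11.852723910181142
```

```bash
T='[-0.458,0.183,0.036,0,0,0]'; python3 drive.py '[[-0.458,0.183,0.036,0,0,0],[-0.458,0.183,0.036,0,0,0],[-0.458,0.183,0.036,0,0,0],[-0.458,0.183,0.036,0,0,0],[-0.458,0.183,0.036,0,0,0],[-0.458,0.183,0.036,0,0,0],[-0.458,0.183,0.036,0,0,0],[-0.458,0.183,0.036,0,0,0],[-0.458,0.183,0.036,0,0,0],[-0.458,0.183,0.036,0,0,0],[-0.458,0.183,0.036,0,0,0],[-0.458,0.183,0.036,0,0,0]]' 0.075 20; python3 go.py .6045 -.2925 .051
```

```text
time_s: 1.1
tcp_pos: [0.6063, -0.291, 0.19]
eef_rot: [180.0, -0.0, -158.8]
contact_force: [0.9, -0.5, 0.5]
gripper_width: 0.075
gripper_force: 0.0
[ 0.6063 -0.291   0.19  ] t 1.1
tool shift [ 0.0021 -0.0009  0.139 ] rows 3.3327452061506593
```

```bash
python3 drive.py '[[0.002,-0.001,0.04,0,0,0],[0.002,-0.001,0.08,0,0,0],[0.002,-0.001,0.11,0,0,0],[0.002,-0.001,0.13,0,0,0],[0.002,-0.001,0.139,0,0,0],[0.002,-0.001,0.139,0,0,0],[0.002,-0.001,0.139,0,0,0]]'; python3 drive.py '[[0,0,0,0,0,0],[0,0,0,0,0,0],[0,0,0,0,0,0],[0,0,0,0,0,0],[0,0,0,0,0,0],[0,0,0,0,0,0]]' 0.03 20; python3 go.py .389 -.3315 .171
```

```text
time_s: 1.68
tcp_pos: [0.6036, -0.2951, 0.052]
eef_rot: [-180.0, -0.0, -158.8]
contact_force: [0.1, -0.5, 0.9]
gripper_width: 0.0751
gripper_force: 0.0
time_s: 2.18
tcp_pos: [0.6036, -0.295, 0.0521]
eef_rot: [-180.0, 0.0, -158.8]
contact_force: [1.0, -0.2, 0.2]
gripper_width: 0.0405
gripper_force: 11.7
[ 0.6036 -0.295   0.0521] t 2.1833
tool shift [ 0.2132  0.0435 -0.1191] rows 5.948483490006831
```

```bash
python3 drive.py '[[0,0,-0.02,0,0,0],[0,0,-0.05,0,0,0],[0,0,-0.08,0,0,0],[0.03,0.006,-0.08,0,0,0],[0.065,0.013,-0.08,0,0,0],[0.105,0.022,-0.08,0,0,0],[0.145,0.03,-0.08,0,0,0],[0.18,0.037,-0.08,0,0,0],[0.203,0.042,-0.08,0,0,0],[0.213,0.0435,-0.08,0,0,0],[0.213,0.0435,-0.08,0,0,0],[0.213,0.0435,-0.08,0,0,0]]'; python3 go.py .389 -.3315 .065
```

```text
time_s: 3.18
tcp_pos: [0.3893, -0.3316, 0.132]
eef_rot: [-180.0, 0.0, -158.8]
contact_force: [0.7, -0.0, -1.5]
gripper_width: 0.0403
gripper_force: 20.0
[ 0.3893 -0.3316  0.132 ] t 3.1833
tool shift [0.0003 0.0002 0.067 ] rows 1.607132922516925
```

```bash
python3 drive.py '[[0,0,0.02,0,0,0],[0,0,0.04,0,0,0],[0,0,0.054,0,0,0],[0,0,0.062,0,0,0],[0,0,0.066,0,0,0],[0,0,0.067,0,0,0],[0,0,0.068,0,0,0],[0,0,0.068,0,0,0],[0,0,0.068,0,0,0]]'
```

```text
time_s: 3.93
tcp_pos: [0.3895, -0.3314, 0.0642]
eef_rot: [-180.0, 0.1, -158.8]
contact_force: [0.3, -0.2, -0.7]
gripper_width: 0.0401
gripper_force: 20.0
```

```bash
python3 drive.py '[[0,0,0.0005,0,0,0],[0,0,0.001,0,0,0],[0,0,0.001,0,0,0]]'; python3 go.py .6455 -.1185 .18
```

```text
time_s: 4.18
tcp_pos: [0.3896, -0.3316, 0.0639]
eef_rot: [-179.9, 0.1, -158.8]
contact_force: [-0.6, 2.6, 7.2]
gripper_width: 0.0406
gripper_force: 20.0
[ 0.3896 -0.3316  0.0639] t 4.1833
tool shift [-0.3158  0.1059 -0.1159] rows 8.456779873373176
```

Firm contact with the well floor. I'll release, rise, and go to jar B.

```bash
python3 drive.py '[[0,0,0,0,0,0],[0,0,0,0,0,0],[0,0,0,0,0,0],[0,0,0,0,0,0],[0,0,0,0,0,0],[0,0,-0.02,0,0,0],[0,0,-0.06,0,0,0],[0,0,-0.1,0,0,0],[0,0,-0.116,0,0,0]]' 0.07 20;  python3 drive.py '[[-0.316,0.106,0,0,0,0],[-0.316,0.106,0,0,0,0],[-0.316,0.106,0,0,0,0],[-0.316,0.106,0,0,0,0],[-0.316,0.106,0,0,0,0],[-0.316,0.106,0,0,0,0],[-0.316,0.106,0,0,0,0],[-0.316,0.106,0,0,0,0],[-0.316,0.106,0,0,0,0],[-0.316,0.106,0,0,0,0]]'; python3 go.py .6455 -.1185 .051
python3 - <<'E'
from plant import r, optics, job, probe_bus
import cv2
cv2.imwrite("pics/s1.png",optics.capture("side")["frame"][:,:,::-1])
E
```

```text
time_s: 4.93
tcp_pos: [0.3908, -0.3325, 0.1837]
eef_rot: [-179.7, 0.2, -158.8]
contact_force: [1.0, -0.0, 0.5]
gripper_width: 0.0701
gripper_force: 0.0
time_s: 5.77
tcp_pos: [0.6464, -0.1164, 0.1772]
eef_rot: [180.0, -0.1, -158.7]
contact_force: [-0.3, -0.9, -0.3]
gripper_width: 0.0699
gripper_force: 0.0
[ 0.6464 -0.1164  0.1772] t 5.7667
tool shift [ 0.0014 -0.0017  0.1262] rows 3.0260412365800997
```

View pics/s1.png

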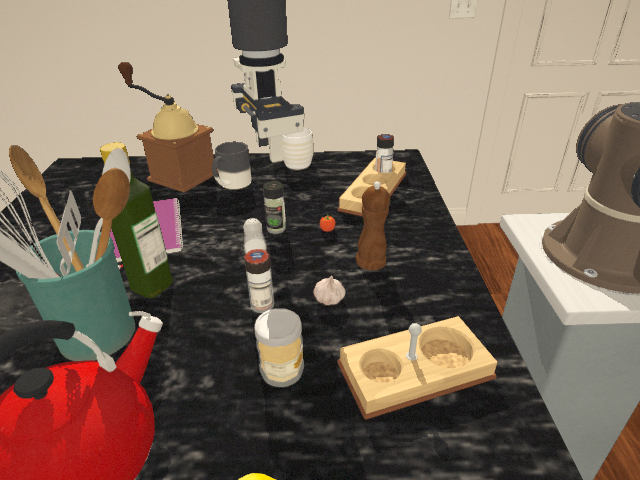

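The first jar stands upright in the far well at (386,155), and the gripper at (270,120) is above jar B at (275,207).

```bash
python3 drive.py '[[0.001,-0.001,0.04,0,0,0],[0.001,-0.001,0.075,0,0,0],[0.001,-0.001,0.105,0,0,0],[0.001,-0.001,0.12,0,0,0],[0.001,-0.001,0.126,0,0,0],[0.001,-0.001,0.126,0,0,0],[0.001,-0.001,0.126,0,0,0]]'; python3 drive.py '[[0,0,0,0,0,0],[0,0,0,0,0,0],[0,0,0,0,0,0],[0,0,0,0,0,0],[0,0,0,0,0,0],[0,0,0,0,0,0]]' 0.03 20; python3 go.py .4205 -.268 .131
```

```text
time_s: 6.4
tcp_pos: [0.645, -0.1202, 0.0537]
eef_rot: [-180.0, 0.0, -158.8]
contact_force: [0.5, -0.1, -0.4]
gripper_width: 0.07
gripper_force: 0.0
time_s: 6.9
tcp_pos: [0.6451, -0.1195, 0.0531]
eef_rot: [-180.0, 0.0, -158.8]
contact_force: [-0.2, 0.2, 1.7]
gripper_width: 0.0404
gripper_force: 20.0
[ 0.6451 -0.1195  0.0531] t 6.9
tool shift [ 0.263  -0.0572 -0.0781] rows 6.72142875792552
```

```bash
python3 drive.py '[[0,0,-0.02,0,0,0],[0,0,-0.05,0,0,0],[0.01,-0.002,-0.08,0,0,0],[0.04,-0.009,-0.08,0,0,0],[0.075,-0.016,-0.08,0,0,0],[0.115,-0.025,-0.08,0,0,0],[0.155,-0.034,-0.08,0,0,0],[0.195,-0.042,-0.08,0,0,0],[0.23,-0.05,-0.08,0,0,0],[0.253,-0.055,-0.08,0,0,0],[0.263,-0.057,-0.08,0,0,0],[0.263,-0.057,-0.08,0,0,0]]'; python3 drive.py '[[0,0,0,0,0,0],[0,0,0,0,0,0]]';  python3 go.py .4205 -.268 .0651
```

```text
time_s: 7.9
tcp_pos: [0.4182, -0.2685, 0.1327]
eef_rot: [180.0, -0.0, -158.9]
contact_force: [0.1, 1.0, -1.4]
gripper_width: 0.0408
gripper_force: 20.0
time_s: 8.07
tcp_pos: [0.4212, -0.2675, 0.1327]
eef_rot: [-180.0, 0.0, -158.8]
contact_force: [0.1, 0.5, -1.2]
gripper_width: 0.0404
gripper_force: 20.0
[ 0.4212 -0.2675  0.1327] t 8.0667
tool shift [ 0.0008 -0.0002  0.0676] rows 1.6205909941449739
```

```bash
python3 drive.py '[[0,0,0.02,0,0,0],[0,0,0.04,0,0,0],[0,0,0.054,0,0,0],[0,0,0.062,0,0,0],[0,0,0.065,0,0,0],[0,0,0.066,0,0,0],[0,0,0.067,0,0,0],[0,0,0.0675,0,0,0],[0,0,0.068,0,0,0],[0,0,0.068,0,0,0]]'
```

```text
time_s: 8.9
tcp_pos: [0.4207, -0.2678, 0.0651]
eef_rot: [-180.0, 0.1, -158.8]
contact_force: [0.7, -0.1, -1.1]
gripper_width: 0.0405
gripper_force: 20.0
```

```bash
python3 drive.py '[[0,0,0.0005,0,0,0],[0,0,0.001,0,0,0],[0,0,0.001,0,0,0]]'
```

```text
time_s: 9.15
tcp_pos: [0.4209, -0.2681, 0.0649]
eef_rot: [-179.9, 0.1, -158.8]
contact_force: [-1.1, 0.7, 9.2]
gripper_width: 0.0408
gripper_force: 20.0
```

Contact. I'll release, rise, and go to jar A, travelling at TCP 0.20 to clear the mill.

```bash
python3 drive.py '[[0,0,0,0,0,0],[0,0,0,0,0,0],[0,0,0,0,0,0],[0,0,0,0,0,0],[0,0,0,0,0,0],[0,0,-0.02,0,0,0],[0,0,-0.06,0,0,0],[0,0,-0.1,0,0,0],[0,0,-0.135,0,0,0],[0,0,-0.135,0,0,0]]' 0.07 20; python3 go.py .6565 .122 .2
```

```text
time_s: 9.98
tcp_pos: [0.4237, -0.2693, 0.206]
eef_rot: [-179.6, 0.5, -158.7]
contact_force: [1.2, -0.3, 0.5]
gripper_width: 0.0698
gripper_force: 0.0
[ 0.4237 -0.2693  0.206 ] t 9.9833
tool shift [-0.3588  0.2803  0.0067] rows 10.919818453148435
```

```bash
python3 drive.py '[[-0.361,0.279,0,0,0,0],[-0.361,0.279,0,0,0,0],[-0.361,0.279,0,0,0,0],[-0.361,0.279,0,0,0,0],[-0.361,0.279,0,0,0,0],[-0.361,0.279,0,0,0,0],[-0.361,0.279,0,0,0,0],[-0.361,0.279,0,0,0,0],[-0.361,0.279,0,0,0,0],[-0.361,0.279,0,0,0,0],[-0.361,0.279,0,0,0,0],[-0.361,0.279,0,0,0,0]]'; python3 drive.py '[[0,0,0,0,0,0],[0,0,0,0,0,0],[0,0,0,0,0,0]]'; python3 go.py .6565 .122 .051
```

```text
time_s: 10.98
tcp_pos: [0.6586, 0.1283, 0.1967]
eef_rot: [-180.0, -0.0, -158.6]
contact_force: [0.3, -1.3, -0.7]
gripper_width: 0.07
gripper_force: 0.0
time_s: 11.23
tcp_pos: [0.6554, 0.1221, 0.1984]
eef_rot: [-180.0, -0.0, -158.8]
contact_force: [0.0, -0.1, -0.2]
gripper_width: 0.07
gripper_force: 0.0
[0.6554 0.1221 0.1984] t 11.2333
tool shift [-0.001  -0.0005  0.1474] rows 3.5352977460301274
```

```bash
python3 drive.py '[[-0.001,0,0.04,0,0,0],[-0.001,0,0.08,0,0,0],[-0.001,0,0.12,0,0,0],[-0.001,0,0.138,0,0,0],[-0.001,0,0.146,0,0,0],[-0.001,0,0.146,0,0,0],[-0.001,0,0.146,0,0,0]]'; python3 drive.py '[[0,0,0,0,0,0],[0,0,0,0,0,0],[0,0,0,0,0,0],[0,0,0,0,0,0],[0,0,0,0,0,0],[0,0,0,0,0,0]]' 0.03 20; python3 go.py .452 -.2045 .191
```

```text
time_s: 11.82
tcp_pos: [0.6576, 0.1228, 0.054]
eef_rot: [-180.0, 0.1, -158.8]
contact_force: [0.7, 0.4, 0.8]
gripper_width: 0.0699
gripper_force: 0.0
time_s: 12.32
tcp_pos: [0.6573, 0.1233, 0.0532]
eef_rot: [-180.0, 0.1, -158.8]
contact_force: [0.6, -0.2, 3.0]
gripper_width: 0.0407
gripper_force: 19.9
[0.6573 0.1233 0.0532] t 12.3167
tool shift [ 0.3098 -0.2314 -0.138 ] rows 9.844993288976706
```

```bash
python3 drive.py '[[0,0,-0.02,0,0,0],[0,0,-0.055,0,0,0],[0,0,-0.095,0,0,0],[0,0,-0.13,0,0,0],[0,0,-0.138,0,0,0]]'; python3 drive.py '[[0.02,-0.015,0,0,0,0],[0.05,-0.037,0,0,0,0],[0.083,-0.062,0,0,0,0],[0.116,-0.087,0,0,0,0],[0.149,-0.111,0,0,0,0],[0.182,-0.136,0,0,0,0],[0.215,-0.16,0,0,0,0],[0.248,-0.185,0,0,0,0],[0.278,-0.208,0,0,0,0],[0.298,-0.223,0,0,0,0],[0.308,-0.23,0,0,0,0],[0.31,-0.2315,0,0,0,0]]'; python3 drive.py '[[0,0,0.03,0,0,0],[0,0,0.055,0,0,0],[0,0,0.06,0,0,0],[0,0,0.06,0,0,0]]'; python3 go.py .452 -.2045 .0662
```

```text
time_s: 12.73
tcp_pos: [0.6596, 0.1239, 0.1976]
eef_rot: [-179.9, 0.5, -158.8]
contact_force: [1.6, -0.6, 0.5]
gripper_width: 0.041
gripper_force: 19.9
time_s: 13.73
tcp_pos: [0.45, -0.206, 0.1905]
eef_rot: [180.0, -0.0, -159.0]
contact_force: [0.7, -0.0, -1.3]
gripper_width: 0.0404
gripper_force: 19.9
time_s: 14.07
tcp_pos: [0.4507, -0.2039, 0.129]
eef_rot: [179.9, -0.2, -158.8]
contact_force: [-0.0, -0.3, -0.6]
gripper_width: 0.041
gripper_force: 19.9
[ 0.4507 -0.2039  0.129 ] t 14.0667
tool shift [-0.0012 -0.0011  0.0628] rows 1.5066877688761977
```

```bash
python3 drive.py '[[-0.001,-0.001,0.02,0,0,0],[-0.001,-0.001,0.04,0,0,0],[-0.001,-0.001,0.054,0,0,0],[-0.001,-0.001,0.06,0,0,0],[-0.001,-0.001,0.063,0,0,0],[-0.001,-0.001,0.064,0,0,0],[-0.001,-0.001,0.065,0,0,0],[-0.001,-0.001,0.0655,0,0,0],[-0.001,-0.001,0.0655,0,0,0]]'
```

```text
time_s: 14.82
tcp_pos: [0.4533, -0.2052, 0.0658]
eef_rot: [-180.0, 0.1, -158.8]
contact_force: [0.0, -0.2, -1.9]
gripper_width: 0.0407
gripper_force: 19.9
```

```bash
python3 drive.py '[[0,0,0.0005,0,0,0],[0,0,0.001,0,0,0],[0,0,0.001,0,0,0]]'
```

```text
time_s: 15.07
tcp_pos: [0.4535, -0.2056, 0.0649]
eef_rot: [-179.9, 0.1, -158.8]
contact_force: [-0.0, -1.7, 6.1]
gripper_width: 0.0404
gripper_force: 20.0
```

Contact. I'll release, rise, and go to the salt shaker.

```bash
python3 drive.py '[[0,0,0,0,0,0],[0,0,0,0,0,0],[0,0,0,0,0,0],[0,0,0,0,0,0],[0,0,0,0,0,0],[0,0,-0.02,0,0,0],[0,0,-0.06,0,0,0],[0,0,-0.1,0,0,0],[0,0,-0.135,0,0,0],[0,0,-0.135,0,0,0],[0,0,-0.135,0,0,0],[0,0,-0.135,0,0,0]]' 0.07 20; python3 go.py .678 -.011 .2;python3 - <<'E'
from plant import r, optics, job, probe_bus
import cv2,numpy as np
c=optics.capture("top"); np.savez("top1.npz",**c)
cv2.imwrite("pics/t1.png",c["frame"][:,:,::-1])
E
```

```text
time_s: 16.07
tcp_pos: [0.4524, -0.205, 0.1989]
eef_rot: [180.0, 0.0, -158.8]
contact_force: [-0.6, -0.1, -0.9]
gripper_width: 0.0698
gripper_force: 0.0
[ 0.4524 -0.205   0.1989] t 16.0667
tool shift [-0.2804  0.0994 -0.001 ] rows 7.135044636893404
```

View pics/t1.png

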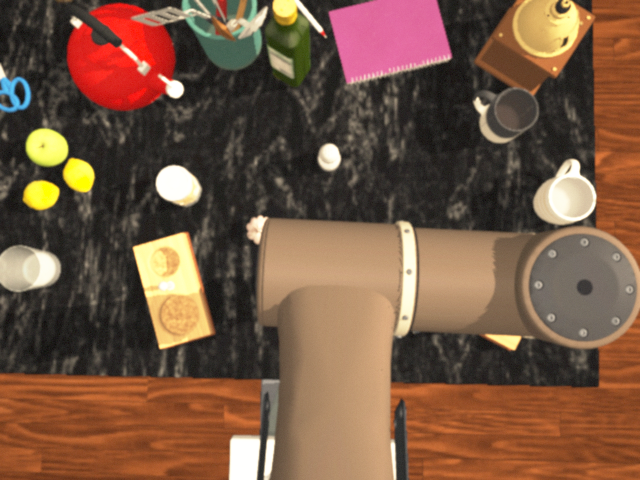

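The arm hides the rack. The salt is still upright at (329,157) and the spread jar at (179,185) has not moved.

```bash
python3 drive.py '[[-0.28,0.1,0,0,0,0],[-0.28,0.1,0,0,0,0],[-0.28,0.1,0,0,0,0],[-0.28,0.1,0,0,0,0],[-0.28,0.1,0,0,0,0],[-0.28,0.1,0,0,0,0],[-0.28,0.1,0,0,0,0],[-0.28,0.1,0,0,0,0],[-0.28,0.1,0,0,0,0],[-0.28,0.1,0,0,0,0],[-0.28,0.1,0,0,0,0]]'; python3 go.py .678 -.011 .037
```

```text
time_s: 17.03
tcp_pos: [0.6766, -0.0114, 0.1979]
eef_rot: [180.0, -0.1, -158.8]
contact_force: [-0.5, 0.4, 0.0]
gripper_width: 0.0698
gripper_force: 0.0
[ 0.6766 -0.0114  0.1979] t 17.0333
tool shift [-0.0018 -0.0002  0.1609] rows 3.85856698800927
```

```bash
python3 drive.py '[[-0.001,0,0.04,0,0,0],[-0.001,0,0.08,0,0,0],[-0.001,0,0.12,0,0,0],[-0.001,0,0.145,0,0,0],[-0.001,0,0.157,0,0,0],[-0.001,0,0.16,0,0,0],[-0.001,0,0.16,0,0,0],[-0.001,0,0.16,0,0,0]]'; python3 drive.py '[[0,0,0,0,0,0],[0,0,0,0,0,0],[0,0,0,0,0,0],[0,0,0,0,0,0],[0,0,0,0,0,0],[0,0,0,0,0,0]]' 0.025 15; python3 go.py .479 .29 .187
```

```text
time_s: 17.7
tcp_pos: [0.6798, -0.0106, 0.0412]
eef_rot: [-180.0, 0.2, -158.8]
contact_force: [-0.1, 0.4, 0.4]
gripper_width: 0.07
gripper_force: 0.0
time_s: 18.2
tcp_pos: [0.6792, -0.0105, 0.0397]
eef_rot: [-180.0, 0.1, -158.8]
contact_force: [1.3, -0.6, 3.0]
gripper_width: 0.0378
gripper_force: 15.1
[ 0.6792 -0.0105  0.0397] t 18.2
tool shift [ 0.0778  0.3525 -0.1476] rows 9.351662494623074
```

```bash
python3 drive.py '[[0,0,-0.02,0,0,0],[0,0,-0.055,0,0,0],[0,0,-0.095,0,0,0],[0,0,-0.13,0,0,0],[0,0,-0.145,0,0,0]]'; python3 drive.py '[[0.004,0.018,0,0,0,0],[0.012,0.053,0,0,0,0],[0.02,0.09,0,0,0,0],[0.029,0.13,0,0,0,0],[0.038,0.17,0,0,0,0],[0.046,0.21,0,0,0,0],[0.055,0.25,0,0,0,0],[0.064,0.29,0,0,0,0],[0.072,0.325,0,0,0,0],[0.076,0.345,0,0,0,0],[0.078,0.3525,0,0,0,0],[0.078,0.3525,0,0,0,0]]'; python3 drive.py '[[0,0,0,0,0,0],[0,0,0,0,0,0],[0,0,0,0,0,0]]'; python3 go.py .479 .29 .0517
```

```text
time_s: 18.62
tcp_pos: [0.6805, -0.0103, 0.1897]
eef_rot: [-179.9, 0.3, -158.8]
contact_force: [0.5, 0.4, -0.5]
gripper_width: 0.0376
gripper_force: 14.8
time_s: 19.62
tcp_pos: [0.4774, 0.2915, 0.184]
eef_rot: [180.0, -0.0, -158.7]
contact_force: [0.4, -0.3, -0.5]
gripper_width: 0.0377
gripper_force: 14.8
time_s: 19.87
tcp_pos: [0.479, 0.2891, 0.1839]
eef_rot: [-180.0, -0.0, -158.9]
contact_force: [0.6, 0.9, -1.4]
gripper_width: 0.038
gripper_force: 14.8
[0.479  0.2891 0.1839] t 19.8667
tool shift [-0.0004  0.0009  0.1322] rows 3.170488708514916
```

```bash
python3 drive.py '[[0,0.001,0.03,0,0,0],[0,0.001,0.06,0,0,0],[0,0.001,0.085,0,0,0],[0,0.001,0.105,0,0,0],[0,0.001,0.118,0,0,0],[0,0.001,0.126,0,0,0],[0,0.001,0.129,0,0,0],[0,0.001,0.13,0,0,0],[0,0.001,0.131,0,0,0],[0,0.001,0.1315,0,0,0],[0,0.001,0.1315,0,0,0]]'
```

```text
time_s: 20.78
tcp_pos: [0.4785, 0.2914, 0.0534]
eef_rot: [180.0, 0.1, -158.8]
contact_force: [0.6, -0.4, -0.4]
gripper_width: 0.038
gripper_force: 14.8
```

```bash
python3 drive.py '[[0,0,0.0005,0,0,0],[0,0,0.001,0,0,0],[0,0,0.001,0,0,0]]'
```

```text
time_s: 21.03
tcp_pos: [0.4781, 0.2911, 0.0518]
eef_rot: [180.0, 0.0, -158.8]
contact_force: [1.0, 0.3, -0.7]
gripper_width: 0.0384
gripper_force: 14.8
```

```bash
python3 drive.py '[[0,0,0.0005,0,0,0],[0,0,0.001,0,0,0],[0,0,0.001,0,0,0]]'
```

```text
time_s: 21.28
tcp_pos: [0.4788, 0.2914, 0.0516]
eef_rot: [180.0, 0.1, -158.8]
contact_force: [-2.1, -1.3, 7.8]
gripper_width: 0.038
gripper_force: 15.3
```

```bash
python3 drive.py '[[0,0,0,0,0,0],[0,0,0,0,0,0],[0,0,0,0,0,0],[0,0,0,0,0,0],[0,0,-0.02,0,0,0],[0,0,-0.06,0,0,0],[0,0,-0.1,0,0,0],[0,0,-0.14,0,0,0],[0,0,-0.17,0,0,0],[0,0,-0.17,0,0,0],[0,0,-0.17,0,0,0]]' 0.062 15; python3 go.py .4565 .0075 .22;python3 - <<'E'
from plant import r, optics, job, probe_bus
import cv2,numpy as np
c=optics.capture("side"); np.savez("side2.npz",**c)
cv2.imwrite("pics/s2.png",c["frame"][:,:,::-1])
from h import *
w=cloud(c); g=(.4565,.0075)
for lo,hi in((.123,.159),(.0,.02),(.13,.15)):
    p=w[(np.hypot(w[...,0]-g[0],w[...,1]-g[1])<.05)&(w[...,2]>lo)&(w[...,2]<hi)]
    x=np.percentile(p[:,0],[1,99]); print(len(p),x,x.mean(),"ymax",np.percentile(p[:,1],99))
E
```

```text
time_s: 22.2
tcp_pos: [0.4788, 0.2918, 0.2227]
eef_rot: [179.9, 0.2, -158.8]
contact_force: [-0.3, 0.1, -0.6]
gripper_width: 0.0617
gripper_force: 0.0
[0.4788 0.2918 0.2227] t 22.2
tool shift [ 0.1235 -0.257   0.0017] rows 6.839037226767111
35 [0.43195367 0.47964673] 0.45580019825473517 ymax 0.02187809449542561
416 [0.41219012 0.50223423] 0.4572121763032283 ymax 0.054609699019480304
33 [0.43191627 0.47964736] 0.4557818180563107 ymax 0.02188397946982
```

View pics/s2.png

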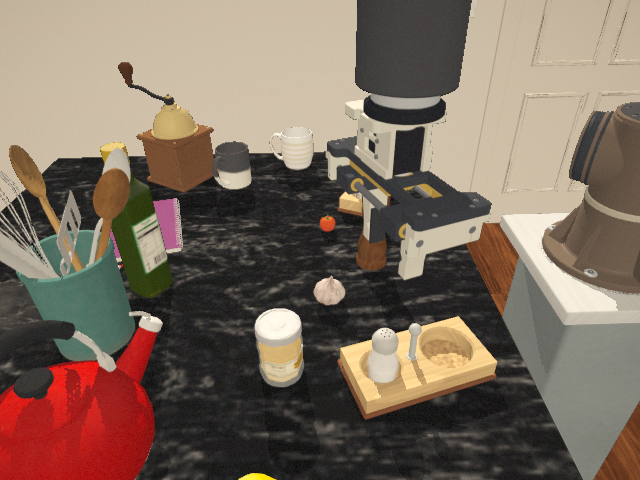

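The shaker stands upright in the narrow well at (384,355), with the garlic and tomato undisturbed. The mill is next.

```bash
python3 drive.py '[[0.123,-0.257,0,0,0,0],[0.123,-0.257,0,0,0,0],[0.123,-0.257,0,0,0,0],[0.123,-0.257,0,0,0,0],[0.123,-0.257,0,0,0,0],[0.123,-0.257,0,0,0,0],[0.123,-0.257,0,0,0,0],[0.123,-0.257,0,0,0,0],[0.123,-0.257,0,0,0,0],[0.123,-0.257,0,0,0,0],[0.123,-0.257,0,0,0,0]]' 0.08 25; python3 go.py .4565 .0075 .121
```

```text
time_s: 23.17
tcp_pos: [0.4562, 0.0076, 0.2199]
eef_rot: [180.0, -0.1, -158.8]
contact_force: [-0.3, 0.6, -0.3]
gripper_width: 0.0802
gripper_force: 0.0
[0.4562 0.0076 0.2199] t 23.1667
tool shift [-0.0003 -0.0001  0.0989] rows 2.370755347394421
```

```bash
python3 drive.py '[[0,0,0.03,0,0,0],[0,0,0.06,0,0,0],[0,0,0.085,0,0,0],[0,0,0.096,0,0,0],[0,0,0.099,0,0,0],[0,0,0.099,0,0,0],[0,0,0.099,0,0,0]]'; python3 drive.py '[[0,0,0,0,0,0],[0,0,0,0,0,0],[0,0,0,0,0,0],[0,0,0,0,0,0],[0,0,0,0,0,0],[0,0,0,0,0,0]]' 0.035 25; python3 go.py .382 .26 .241
```

```text
time_s: 23.75
tcp_pos: [0.4569, 0.0077, 0.1221]
eef_rot: [-180.0, 0.0, -158.7]
contact_force: [0.2, -0.2, 0.6]
gripper_width: 0.0799
gripper_force: 0.0
time_s: 24.25
tcp_pos: [0.4566, 0.0069, 0.1219]
eef_rot: [-180.0, 0.0, -158.8]
contact_force: [0.6, -0.9, 2.3]
gripper_width: 0.0476
gripper_force: 25.0
[0.4566 0.0069 0.1219] t 24.25
tool shift [-0.022   0.263  -0.1191] rows 6.943097009278305
```

```bash
python3 drive.py '[[0,0,-0.015,0,0,0],[0,0,-0.04,0,0,0],[0,0,-0.07,0,0,0],[0,0,-0.092,0,0,0],[0,0,-0.1,0,0,0],[0,0,-0.1,0,0,0]]'; python3 drive.py '[[-0.001,0.012,0,0,0,0],[-0.003,0.035,0,0,0,0],[-0.005,0.065,0,0,0,0],[-0.008,0.097,0,0,0,0],[-0.011,0.13,0,0,0,0],[-0.014,0.163,0,0,0,0],[-0.017,0.195,0,0,0,0],[-0.019,0.225,0,0,0,0],[-0.021,0.247,0,0,0,0],[-0.022,0.259,0,0,0,0],[-0.022,0.263,0,0,0,0],[-0.022,0.263,0,0,0,0]]'; python3 drive.py '[[0,0,0,0,0,0],[0,0,0,0,0,0],[0,0,0,0,0,0]]'; python3 go.py .382 .26 .1339
```

```text
time_s: 24.75
tcp_pos: [0.4572, 0.0072, 0.2232]
eef_rot: [180.0, 0.2, -158.8]
contact_force: [0.1, 0.8, -3.8]
gripper_width: 0.047
gripper_force: 25.0
time_s: 25.75
tcp_pos: [0.3811, 0.26, 0.2202]
eef_rot: [-179.9, -0.1, -158.8]
contact_force: [0.4, -0.3, -2.3]
gripper_width: 0.0475
gripper_force: 25.0
time_s: 26.0
tcp_pos: [0.382, 0.2591, 0.2214]
eef_rot: [-180.0, -0.0, -158.9]
contact_force: [0.3, -0.0, -2.2]
gripper_width: 0.0474
gripper_force: 25.0
[0.382  0.2591 0.2214] t 26.0
tool shift [-0.0003  0.0008  0.0875] rows 2.098511076392391
```

```bash
python3 drive.py '[[0,0.001,0.02,0,0,0],[0,0.001,0.04,0,0,0],[0,0.001,0.058,0,0,0],[0,0.001,0.072,0,0,0],[0,0.001,0.08,0,0,0],[0,0.001,0.084,0,0,0],[0,0.001,0.0855,0,0,0],[0,0.001,0.0865,0,0,0],[0,0.001,0.087,0,0,0],[0,0.001,0.087,0,0,0]]'
```

```text
time_s: 26.83
tcp_pos: [0.3817, 0.2613, 0.1352]
eef_rot: [180.0, 0.1, -158.8]
contact_force: [0.6, -0.5, -1.8]
gripper_width: 0.047
gripper_force: 25.0
```

```bash
python3 drive.py '[[0,0,0.0005,0,0,0],[0,0,0.001,0,0,0],[0,0,0.001,0,0,0]]'
```

```text
time_s: 27.08
tcp_pos: [0.3816, 0.2613, 0.1339]
eef_rot: [180.0, 0.0, -158.8]
contact_force: [-0.1, -0.8, -0.3]
gripper_width: 0.047
gripper_force: 25.0
```

```bash
python3 drive.py '[[0,0,0.0005,0,0,0],[0,0,0.001,0,0,0],[0,0,0.001,0,0,0]]'
```

```text
time_s: 27.33
tcp_pos: [0.3824, 0.2617, 0.1338]
eef_rot: [180.0, 0.1, -158.8]
contact_force: [1.0, -0.3, 7.0]
gripper_width: 0.0471
gripper_force: 25.1
```

```bash
python3 drive.py '[[0,0,0,0,0,0],[0,0,0,0,0,0],[0,0,0,0,0,0],[0,0,0,0,0,0],[0,0,0,0,0,0],[0,0,-0.02,0,0,0],[0,0,-0.05,0,0,0],[0,0,-0.09,0,0,0],[0,0,-0.12,0,0,0],[0,0,-0.12,0,0,0]]' 0.078 25; python3 drive.py '[[0.04,-0.24,0,0,0,0],[0.04,-0.24,0,0,0,0],[0.04,-0.24,0,0,0,0],[0.04,-0.24,0,0,0,0],[0.04,-0.24,0,0,0,0],[0.04,-0.24,0,0,0,0],[0.04,-0.24,0,0,0,0],[0.04,-0.24,0,0,0,0],[0.04,-0.24,0,0,0,0]]'
python3 - <<'E'
from plant import r, optics, job, probe_bus
import cv2,numpy as np
a=optics.capture("side")["frame"]; b=optics.capture("top")["frame"]
cv2.imwrite("pics/s3.png",a[:,:,::-1]);cv2.imwrite("pics/t3.png",b[:,:,::-1])
E
```

```text
time_s: 28.17
tcp_pos: [0.3837, 0.2632, 0.259]
eef_rot: [179.8, 0.5, -158.8]
contact_force: [1.4, 1.1, 0.9]
gripper_width: 0.0779
gripper_force: 0.0
time_s: 28.92
tcp_pos: [0.4308, 0.0227, 0.2524]
eef_rot: [180.0, -0.0, -158.9]
contact_force: [0.2, -0.5, 1.5]
gripper_width: 0.078
gripper_force: 0.0
```

View pics/s3.png

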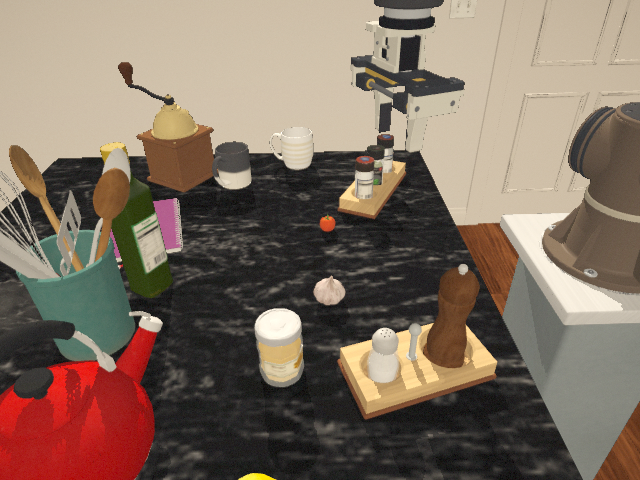

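View pics/t3.png

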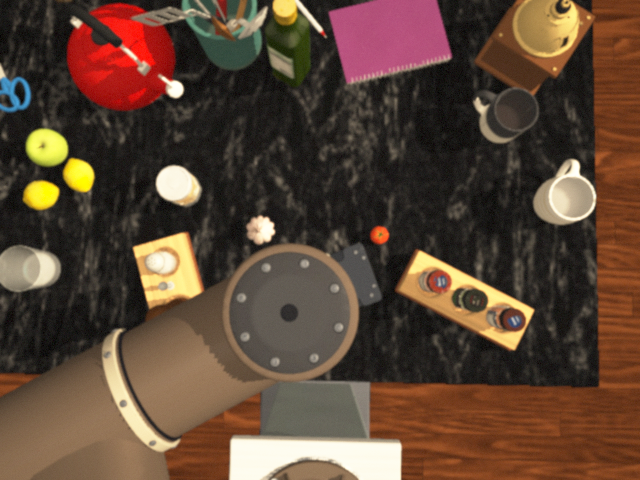

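The side view shows three jars upright in the rack at (365,178), (376,165) and (386,153). The shaker is in the narrow well at (384,355) and the mill is in the wide well at (452,320). The mill's slight lean matches the camera perspective. In the top view the spread jar (178,185), garlic (260,230) and tomato (380,236) sit where they started, and the gripper is clear of everything.

```bash
python3 drive.py '[[0,0,0,0,0,0],[0,0,0,0,0,0],[0,0,0,0,0,0],[0,0,0,0,0,0]]'; python3 -c "
from plant import r, optics, job, probe_bus
print(job.close_job())"
```

```text
time_s: 29.35
tcp_pos: [0.4308, 0.0234, 0.2526]
eef_rot: [180.0, 0.0, -158.7]
contact_force: [-0.5, -0.5, 0.3]
gripper_width: 0.0783
gripper_force: 0.0
the job is handed in; nothing more can be done
None
```

The job is handed in at 29 s: the three spice jars are upright in the rack, the shaker is in the narrow well and the mill in the wide well, and the final pictures show the spread jar, garlic and tomato where they started; no verdict came back.

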